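# Find the metal bust and show it under the lamp

## Robot

A 6-joint arm with a two-finger parallel gripper is mounted at the origin on the work surface. World frame = base frame: x ahead of the robot, y to its left, z up, the work surface at z = 0. Lengths are in m, angles in rad, forces in N, time in s.
With the tool pointing down it reaches from about 0.3 to 0.875 m from the base axis. Payload 6.4 kg.
Tool frame: the origin (TCP) lies between the finger pads, 19 mm behind the fingertips; this is the grasp point; z points along the fingers, y is the line along which they close (so a half turn about z gives the same grasp; the last joint's range is limited). The gripper opens to 85 mm and grips with 20 to 120 N. Pads are 22 mm wide; open, the fingers measure 114 mm over their backs; the gripper's body (76 mm by 85 mm) begins 54 mm behind the grasp point. The pads swing forward as they close: fully open they stand 13 mm farther back than shut.
Start: joints at [-1.552, 0.181, 1.607, -0, 1.354, -0.206], TCP at [0.128, -0.561, 0.25] pointing down, gripper open.
Joint ranges: [-2.99, 2.99], [-0.89, 2.07], [0.3, 2.58], [-1.14, 4.28], [0, 2.63], [-3.12, 3.12]. Speed limits (rad/s): [2.57, 2.57, 3.01, 3.14, 3.14, 3.14].

## Interface

Orientations are given as a unit quaternion [w, x, y, z].
In Python, from bench import get_obs, camera, hand_in, spot_in gives the robot as it stands.
- The arm moves only by the shell command python3 -m jog 'ROWS'. ROWS is JSON, one flat list of numbers, 7 for each row, row after row: the shift along the tool's x, y, z in m, then the turn, a rotation vector about the tool's x, y, z in rad, then the closure, from 0 (fully open) to 1 (shut). A call has 1 to 20 rows; each row is the pose to reach, as a shift and turn from the pose commanded when the call began, along the tool's axes at that moment; what a row does not reach only later rows make up. A row lasts 1/8 s, in which the tool goes at most 62.5 mm and 10.7 degrees, less where a joint would pass 70% of its speed; a pose out of reach is approached as far as the arm can. A call with a gripper value outside its range is refused whole. The fingers move at their own pace and stop on an object; the grip force is fixed at half the most. Time passes only in rows, so rows that repeat a pose let the fingers close. It gives the time, the measured TCP pose, the force, the opening and the grip force at its end, in the units of the state.
- get_obs(): the state, without advancing time (a new reading comes with each control period).
- camera(name): name is "scene" or "side" or "wrist"; returns a dict with "frame" (384x512x3 uint8, red, green, blue), "mtx" (3x3 intrinsics, pixels), "extrinsics" (4x4, takes a point from camera to world coordinates). Camera axes: x right, y up, looking along -z (the intrinsics and any distortion apply to the point x, -y, -z); pixel columns grow to the right and rows downward; lengths in m; the calibration is good to about 2 mm. A picture is of the moment at which its call begins. There is no depth.
- hand_in(): hands the job in; it is judged then, once.
Trained networks look in a picture, given as the dict that the camera call returned (one of the last four; its "shot" number tells which), for a name from the list of things; names that differ only in an ending like _2 or _b are one class to them, and where a whole thing is asked for, a point or a joint stands for the part that bears it (a point fixed in the world has none). Each returns a list of dicts, best first, with "confidence" (0 to 1); they miss things now and then, are a little off and sometimes report something else, mostly with a low value. They report only what shows in the picture. A call takes as long as a camera call.
- spot_in(picture, name): "xyz" ([x, y, z] in m, in world coordinates, good to about 4 mm: the middle of the surface that is visible of it).
The state is a dict: "time_s": time; "q": joint angles; "dq": joint speeds; "joint_efforts": joint torques, N m; "eef_pos": TCP position; "eef_rot": TCP orientation; "wrist_force": force on the tool from outside, world axes, zero at the start; "torque": the same for the moment, N m; "opening": opening from 0.0 (shut) to 1.0 (fully open); "grasp_force": force on a finger pad.
Only numpy, scipy, OpenCV 4.12 (cv2) and the standard library are available. Lean on these libraries where they do the work, as an engineer would, in place of code of your own. Each camera call takes 0.05 s, during which the arm holds its last target. There are 200 camera calls.

## Task

Switch on the bench lamp with the toggle on its base. Then, one after the other, lift the two grey knight busts clear of the table and feel which is the heavier: that is the white-metal cast; the lighter resin one ends up standing upright where it was. Finish while holding the heavier bust up, upright and still, with its middle in the lamp's light spot; do not put it down or let go, do not topple either bust, and leave the paint things where they are.

Things in the scene. Friction and masses are not known exactly. Their poses are not given: they have to be found in the camera images.
- lamp: Fixed bench spot lamp: dark slab base 150 (x) by 230 (y) by 24 mm; silver post at x 45, y 85 mm; on it a silver spot head 76 mm across, about 90 long, glass 250 mm and highest point 325 mm above the table. Origin: centre of the base's underside. The head shines towards -x, 30 degrees down. The toggle is on the base, at its other side. Pictures do not brighten when it is on.
- lamp_switch (a joint): Toggle lever angle, rad: 0 = off, leaning 25 degrees to the lamp's -x; 0.88 = on, leaning 25 degrees to the lamp's +x (towards the red dot). Sprung over centre: pushed past the middle (0.44) it snaps to the far stop and stays. About 4 N sideways at the tip moves it. Starts off.
- switch_tip (a point): Tip of that steel lever, 10 mm thick at the tip, 32 mm long; its pivot is at x -45, y -75 mm in the lamp's frame, 30 mm above the table. The tip is 58 mm above the table at either stop and moves 26 mm along the lamp's +x when switched on. On the base nothing else rises above its top (24 mm) within 100 mm but the lever's bushing, 15 mm across, 8 mm high.
- light_spot (a point): Middle of the lamp's light spot: on the beam, 180 mm out from the centre of the glass, 160 mm above the table; in the lamp's frame x -150, y 85 mm: 75 mm in front of the base's front edge, in line with the post. Axes as the lamp's. The light is good within 50 mm of it.
- bust_a: One of two identical-looking busts of a knight in a great helm, matt grey primer on a dark wood socle, 97 mm tall. One is solid white metal (0.42 to 0.58 kg), the other hollow resin (0.10 to 0.14 kg): only the weight tells. Origin: centre of the socle's underside, z up, face along -x. Either may be the one at the robot's right or the one nearer the middle; both stand on the table.
- bust_b: One of two identical-looking busts of a knight in a great helm, matt grey primer on a dark wood socle, 97 mm tall. One is solid white metal (0.42 to 0.58 kg), the other hollow resin (0.10 to 0.14 kg): only the weight tells. Origin: centre of the socle's underside, z up, face along -x. Either may be the one at the robot's right or the one nearer the middle; both stand on the table.
- bust_a_mid (a point): Middle of bust_a, on its axis 48 mm above its underside. Socle 46 mm across, 18 high; chest and shoulders 34 deep (x), 64 wide (y), up to 55 mm; above them the helm, a cylinder 30 mm across from 55 to 87 mm, tapering to 25 mm at the top. Take it by the helm from straight above at any yaw, TCP about 80 mm above the underside; 40 to 60 N of grip holds either.
- bust_b_mid (a point): Middle of bust_b, on its axis 48 mm above its underside. Socle 46 mm across, 18 high; chest and shoulders 34 deep (x), 64 wide (y), up to 55 mm; above them the helm, a cylinder 30 mm across from 55 to 87 mm, tapering to 25 mm at the top. Take it by the helm from straight above at any yaw, TCP about 80 mm above the underside; 40 to 60 N of grip holds either.
- paint_pot: Bystander: paint pot, blue with a white lid, 33 mm across, 44 mm tall, loose; origin at its underside.
- dropper: Bystander: red dropper bottle with a white nozzle, 25 mm across, 79 mm tall, loose; origin at its underside.
- cup: Bystander: empty white water cup, 68 mm across the rim, 85 mm tall, loose; origin at its underside.
- palette: Open yellow wet palette, two leaves, together 170 (x) by 266 (y) mm, 16 mm high, fixed to the table; origin at the centre of its underside.

How it is judged:
On the way, in this order (a step that is already met when the one before it is completed fails the run):
1. the lamp's toggle is over at on (value of joint lamp_switch above 0.75 rad), for 0.2 s.
2. the lighter bust is lifted clear of the table in the fingers while the heavier stands, which alone presses on the table with over 3 N (the heavier may be lifted before or after) (((height (world z) of bust_a above 0.012 m and contact force between the fingers and bust_a above 1 N and height (world z) of bust_b below 0.006 m and contact force between the fingers and bust_b below 0.1 N and contact force between bust_b and anything else above 3 N) or (height (world z) of bust_b above 0.012 m and contact force between the fingers and bust_b above 1 N and height (world z) of bust_a below 0.006 m and contact force between the fingers and bust_a below 0.1 N and contact force between bust_a and anything else above 3 N))), for 0.2 s.
3. the heavier bust is lifted clear in the fingers while the lighter stands on the table again, which presses on it with under 2.5 N (((height (world z) of bust_a above 0.012 m and contact force between the fingers and bust_a above 1 N and height (world z) of bust_b below 0.006 m and contact force between the fingers and bust_b below 0.1 N and contact force between bust_b and anything else below 2.5 N) or (height (world z) of bust_b above 0.012 m and contact force between the fingers and bust_b above 1 N and height (world z) of bust_a below 0.006 m and contact force between the fingers and bust_a below 0.1 N and contact force between bust_a and anything else below 2.5 N))), for 0.2 s.
At the end, for the whole second after the job is handed in: The lamp switch is on (joint above 0.75); the heavier bust is held in the fingers and by nothing else, its middle within 50 mm of the light spot, within 15 degrees of upright and still; the lighter bust is released, standing upright on the table within 50 mm of where it started (value of joint lamp_switch above 0.75 rad and ((height (world z) of bust_a above 0.012 m and contact force between the fingers and bust_a above 1 N and distance between bust_a_mid and light_spot below 0.05 m and height (world z) of bust_a above 0.05 m and angle between bust_a's own z axis and vertical below 0.26 rad and linear speed of bust_a below 0.03 m/s and contact force between bust_a and lamp below 0.05 N and contact force between bust_a and bust_b below 0.05 N and contact force between bust_a and cup below 0.05 N and contact force between bust_a and dropper below 0.05 N and contact force between bust_a and paint_pot below 0.05 N and height (world z) of bust_b below 0.006 m and contact force between the fingers and bust_b below 0.1 N and contact force between bust_b and anything else between 0.5 and 2.5 N and angle between bust_b's own z axis and vertical below 0.1 rad and linear speed of bust_b below 0.02 m/s and distance of bust_b from where it was at the start of the episode below 0.05 m) or (height (world z) of bust_b above 0.012 m and contact force between the fingers and bust_b above 1 N and distance between bust_b_mid and light_spot below 0.05 m and height (world z) of bust_b above 0.05 m and angle between bust_b's own z axis and vertical below 0.26 rad and linear speed of bust_b below 0.03 m/s and contact force between bust_b and lamp below 0.05 N and contact force between bust_b and bust_a below 0.05 N and contact force between bust_b and cup below 0.05 N and contact force between bust_b and dropper below 0.05 N and contact force between bust_b and paint_pot below 0.05 N and height (world z) of bust_a below 0.006 m and contact force between the fingers and bust_a below 0.1 N and contact force between bust_a and anything else between 0.5 and 2.5 N and angle between bust_a's own z axis and vertical below 0.1 rad and linear speed of bust_a below 0.02 m/s and distance of bust_a from where it was at the start of the episode below 0.05 m))); the arm keeps its last pose, push and grip.
It fails at once if a bust is toppled (tilted more than 35 degrees) (angle between any of bust_a, bust_b's own z axis and vertical above 0.61 rad).
It fails at once if the paint pot, dropper bottle or cup is moved by more than 30 mm (distance of any of paint_pot, dropper, cup from where it was at the start of the episode above 0.03 m).
It also fails if it takes over 61 s, if anything falls off the work surface, if the arm or the gripper's body presses on something with over 40 N, if the wrist force passes 120 N, or if a joint passes its speed limit or range.

## Working session

There is one attempt and no reset: what is moved stays moved. The work goes in short steps, Python scripts to look and compute and a shell command to move; the robot and the scene stay as the last step left them, time stands still between calls to the robot, and variables do not carry over. Pictures are saved under pics/ and viewed, at most 10 in all, crops included, and the job is handed in when it is done.

```bash
mkdir -p pics
python3 - <<'E'
from bench import *
import cv2
for c in ("scene","side"):
    p=camera(c); cv2.imwrite(f"pics/{c}0.png",p["frame"][:,:,::-1])
    for n in ("lamp","switch_tip","lamp_switch","bust_a","bust_a_mid","paint_pot","dropper","cup","palette"):
        print(c,n,[([round(v,3) for v in d["xyz"]],round(d["confidence"],2)) for d in spot_in(p,n)][:4])
o=get_obs();print(o["eef_rot"],o["eef_pos"],o["time_s"],o["wrist_force"],o["opening"])
E
```

```text
scene lamp [([0.715, 0.128, 0.022], 0.6)]
scene switch_tip []
scene lamp_switch []
scene bust_a [([0.474, -0.112, 0.049], 0.64), ([0.523, -0.323, 0.05], 0.62)]
scene bust_a_mid [([0.475, -0.114, 0.052], 0.51), ([0.478, 0.417, 0.037], 0.3)]
scene paint_pot [([0.493, -0.455, 0.034], 0.73)]
scene dropper [([0.48, 0.417, 0.039], 0.59)]
scene cup [([0.445, 0.098, 0.058], 0.79)]
scene palette [([0.764, -0.28, 0.013], 0.86)]
side lamp [([0.694, 0.165, 0.025], 0.56)]
side switch_tip []
side lamp_switch []
side bust_a [([0.51, -0.297, 0.047], 0.74), ([0.464, -0.087, 0.053], 0.55)]
side bust_a_mid [([0.459, -0.09, 0.052], 0.52)]
side paint_pot [([0.463, -0.086, 0.05], 0.72), ([0.483, -0.444, 0.034], 0.5)]
side dropper [([0.473, 0.427, 0.05], 0.49)]
side cup [([0.425, 0.101, 0.054], 0.74)]
side palette [([0.757, -0.245, 0.011], 0.75)]
[ 1.51456028e-05  9.93689621e-01  1.12164774e-01 -1.54288174e-05] [ 0.12817796 -0.56055173  0.2500147 ] 1.0 [-0.48659395  0.15280813 -0.22034529] 1.0036291767601684
```

View pics/scene0.png

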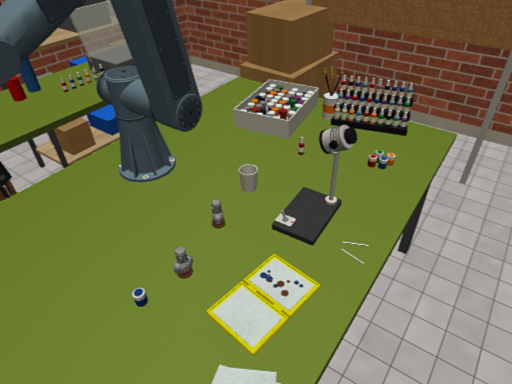

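View pics/side0.png

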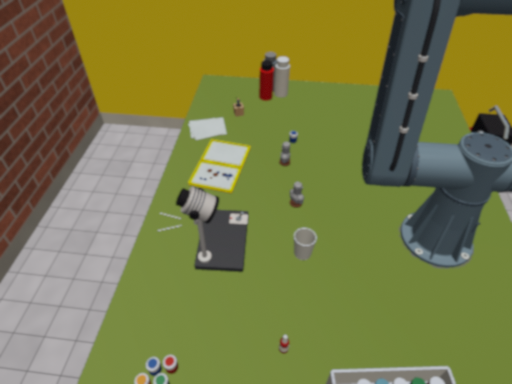

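Scene: the base is around (273-341, 190-240) with the toggle near (285,218); the busts are at (217,214) and (183,262). Side: the base is around (197-248, 210-270) with the toggle near (238,217). I'll enlarge both lamp bases.

```bash
cat > h.py <<'E'
import numpy as np, cv2
from bench import *
def ray(p,uv):
    d=np.asarray(p.get("dist",p.get("distortion",np.zeros(5))),float)
    x,y=cv2.undistortPoints(np.array([[uv]],float),p["mtx"],d)[0,0]
    T=np.asarray(p["extrinsics"]); return T[:3,3],T[:3,:3]@np.array([x,-y,-1])
def at(p,uv,z):
    o,d=ray(p,uv); return o+d*(z-o[2])/d[2]
def pix(p,X):
    T=np.linalg.inv(p["extrinsics"]); c=T[:3,:3]@np.asarray(X)+T[:3,3]
    u=p["mtx"]@np.array([c[0],-c[1],-c[2]]); return u[:2]/u[2]
def tool(X):  # world displacement -> tool axes from current
    from scipy.spatial.transform import Rotation as R
    o=get_obs(); q=np.array(o["eef_rot"]); return R.from_quat(q[[1,2,3,0]]).inv().apply(np.array(X)-o["eef_pos"])
E
python3 - <<'E'
from h import *
ims=[]
for c,(u,v) in (("scene",(260,180)),("side",(180,200))):
    p=camera(c); print(c,p.keys()); 
    ims.append(cv2.resize(p["frame"][v:v+75,u:u+100,::-1],None,fx=4,fy=4,interpolation=cv2.INTER_CUBIC))
cv2.imwrite("pics/l1.png",np.hstack(ims))
E
```

```text
scene dict_keys(['frame', 'mtx', 'extrinsics', 'shot'])
side dict_keys(['frame', 'mtx', 'extrinsics', 'shot'])
```

View pics/l1.png

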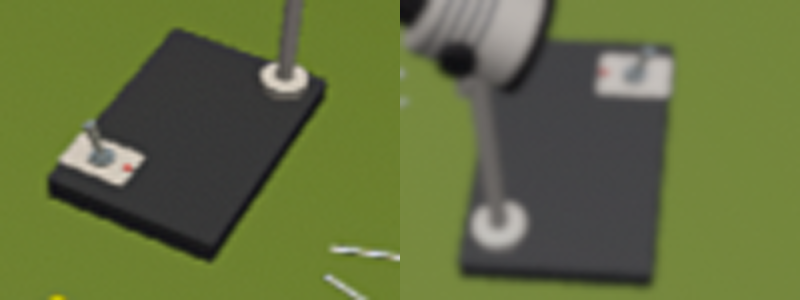

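Left (scene crop): top corners are at (175,30), (325,82), (212,247) and (50,180), with the toggle bushing at (101,157) and its tip at (90,125), leaning away from the red dot. Right (side crop, minus 400): corners at (272,46), (252,274) and (62,264), bushing at (235,73).

Run:
```python
from h import *
from scipy.optimize import least_squares
P={c:camera(c) for c in("scene","side")}
C=[("scene",(175,30),(-.075,.115,.024)),("scene",(325,82),(.075,.115,.024)),("scene",(212,247),(.075,-.115,.024)),("scene",(50,180),(-.075,-.115,.024)),("scene",(101,157),(-.045,-.075,.030)),("scene",(285,79),(.045,.085,.027)),
("side",(272,46),(-.075,-.115,.024)),("side",(252,274),(-.075,.115,.024)),("side",(62,264),(.075,.115,.024)),("side",(235,73),(-.045,-.075,.030)),("side",(98,225),(.045,.085,.027))]
off={"scene":(260,180),"side":(180,200)}
def W(x,l): c,s=np.cos(x[2]),np.sin(x[2]); return np.array([x[0]+c*l[0]-s*l[1],x[1]+s*l[0]+c*l[1],l[2]])
def r(x): return np.concatenate([pix(P[c],W(x,l))-(np.array(uv)+.5)/4-off[c]+.5 for c,uv,l in C])
s=least_squares(r,[.71,.13,0],loss="soft_l1"); x=s.x
print(x,np.degrees(x[2]));print(r(x).reshape(-1,2).round(1).tolist())
for n,l in (("pivot",(-.045,-.075,.03)),("tipoff",(-.058,-.075,.058)),("tipon",(-.032,-.075,.058)),("spot",(-.15,.085,.16)),("head",(-.03,.085,.25))): print(n,W(x,l).round(4))
for i,n in enumerate(("bust_a","bust_a")):
  for c in P: print(c,[(np.round(d["xyz"],3).tolist(),round(d["confidence"],2)) for d in spot_in(P[c],n)])
# helm tops
for uv in ((216.5,203),(180.5,250)): print(at(P["scene"],uv,.09).round(3))
for uv in ((297.5,184),(286,146)): print(at(P["side"],uv,.09).round(3))
```

```text
[0.68917287 0.09216359 0.0601257 ] 3.4449491231991423
[[-0.6, -1.3], [0.8, -0.9], [0.4, -0.5], [-1.4, -0.9], [0.0, -0.6], [-0.6, 1.2], [-0.0, -1.3], [-0.0, -0.4], [-2.1, -0.5], [-0.5, -0.6], [0.1, 0.8]]
pivot [0.6488 0.0146 0.03  ]
tipoff [0.6358 0.0138 0.058 ]
tipon [0.6617 0.0154 0.058 ]
spot [0.5343 0.168  0.16  ]
head [0.6541 0.1752 0.25  ]
scene [([0.525, -0.321, 0.047], 0.64), ([0.475, -0.11, 0.05], 0.56)]
side [([0.463, -0.087, 0.049], 0.69), ([0.51, -0.296, 0.048], 0.57)]
scene [([0.525, -0.321, 0.047], 0.64), ([0.475, -0.11, 0.05], 0.56)]
side [([0.463, -0.087, 0.049], 0.69), ([0.51, -0.296, 0.048], 0.57)]
[ 0.464 -0.101  0.09 ]
[ 0.511 -0.31   0.09 ]
[ 0.46  -0.106  0.09 ]
[ 0.51  -0.304  0.09 ]
```

```bash
python3 -m jog '[0.588,-0.453,0.05,0,0,0.165,0.5, 0.588,-0.453,0.05,0,0,0.165,1, 0.588,-0.453,0.05,0,0,0.165,1, 0.588,-0.453,0.05,0,0,0.165,1, 0.588,-0.453,0.05,0,0,0.165,1, 0.588,-0.453,0.05,0,0,0.165,1, 0.588,-0.453,0.05,0,0,0.165,1, 0.588,-0.453,0.05,0,0,0.165,1, 0.588,-0.453,0.05,0,0,0.165,1, 0.588,-0.453,0.05,0,0,0.165,1, 0.588,-0.453,0.05,0,0,0.165,1, 0.588,-0.453,0.05,0,0,0.165,1, 0.588,-0.453,0.05,0,0,0.165,1, 0.588,-0.453,0.05,0,0,0.165,1]'
python3 - <<'E'
from h import *
p=camera("wrist"); f=p["frame"][:,:,::-1].copy()
for X in ((.6488,.0146,.03),(.6358,.0138,.058)): 
    u=pix(p,X); print(u); cv2.circle(f,tuple(int(a) for a in u),4,(0,255,255),1)
cv2.imwrite("pics/w1.png",f); print(tool([.6,.012,.062]),get_obs()["eef_rot"])
for n in ("switch_tip","bust_a"): print([(np.round(d["xyz"],3).tolist(),round(d["confidence"],2)) for d in spot_in(p,n)])
E
```

```text
time_s: 3.15
eef_pos: [0.6001, 0.0121, 0.1996]
eef_rot: [0.0, 1.0, 0.03, -0.0]
wrist_force: [-0.8, -1.6, 0.1]
opening: -0.001
grasp_force: 0.0
[257.1158568  120.98565004]
[257.07880137 138.81692872]
[ 0.00015371 -0.00048247  0.13786913] [ 1.21841217e-04  9.99558408e-01  2.97135029e-02 -2.85407056e-04]
[]
[([0.474, -0.095, 0.077], 0.85)]
```

View pics/w1.png

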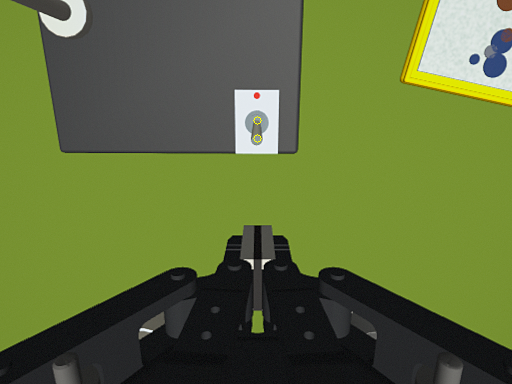

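The projected pivot (257,121) and tip (257,139) land right on the toggle, so the lamp pose holds. Next: descend, push +x, retreat.

```bash
python3 -m jog '[0,0,0.06,0,0,0,1, 0,0,0.115,0,0,0,1, 0,0,0.138,0,0,0,1, 0,0,0.138,0,0,0,1, 0.015,0,0.138,0,0,0,1, 0.025,0,0.138,0,0,0,1, 0.033,0,0.138,0,0,0,1, 0.040,0,0.138,0,0,0,1, 0.047,0,0.138,0,0,0,1, 0.047,0,0.138,0,0,0,1, 0.03,0,0.138,0,0,0,1, 0,0,0.138,0,0,0,1, 0,0,0.09,0,0,0,1, 0,0,0.04,0,0,0,1, 0,0,0,0,0,0,1, 0,0,0,0,0,0,1]'
python3 - <<'E'
from h import *
p=camera("wrist"); f=p["frame"][80:170,200:310,::-1]
cv2.imwrite("pics/w2.png",cv2.resize(f,None,fx=3,fy=3))
print([(np.round(d["xyz"],3).tolist(),round(d["confidence"],2)) for d in spot_in(p,"bust_a")])
print(pix(p,(.6617,.0154,.058)),tool([.463,-.103,.2]))
E
```

```text
time_s: 5.3
eef_pos: [0.6034, 0.0118, 0.2048]
eef_rot: [0.001, 1.0, 0.03, 0.004]
wrist_force: [0.7, 0.5, 0.4]
opening: -0.004
grasp_force: 0.0
[([0.476, -0.097, 0.078], 0.76)]
[256.00256497 112.6952906 ] [-1.44305835e-01  1.06713509e-01  1.12198439e-04]
```

View pics/w2.png

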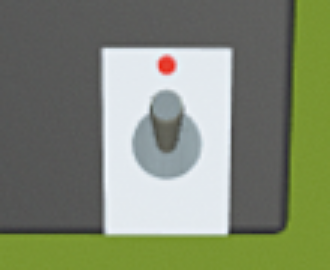

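The lever tip at crop (167,105) now leans towards the red dot at (167,65), so the toggle is on. Next is a close look at the nearer bust.

```bash
python3 -m jog '[-0.197,0.104,0,0,0,0,0, -0.197,0.104,0,0,0,0,0, -0.197,0.104,0,0,0,0,0, -0.197,0.104,0,0,0,0,0, -0.197,0.104,0,0,0,0,0, -0.197,0.104,0,0,0,0,0]'
python3 - <<'E'
from h import *
p=camera("wrist"); f=p["frame"][:,:,::-1].copy()
print([(np.round(d["xyz"],3).tolist(),round(d["confidence"],2)) for d in spot_in(p,"bust_a")])
for z in (0,.097):
    u=pix(p,(.463,-.103,z)); print(u); cv2.circle(f,tuple(int(a) for a in u),5,(0,255,255),1)
cv2.imwrite("pics/w3.png",f); print(tool([.463,-.103,.08]),get_obs()["eef_pos"],p["extrinsics"][:3,3])
E
```

```text
time_s: 6.15
eef_pos: [0.4101, -0.1033, 0.1994]
eef_rot: [-0.0, 1.0, 0.03, -0.0]
wrist_force: [0.6, -0.3, 0.9]
opening: 1.004
grasp_force: 0.0
[([0.463, -0.097, 0.09], 0.58), ([0.511, -0.295, 0.038], 0.56)]
[259.70840779 115.13029033]
[260.50289838 121.15056646]
[0.0524615  0.00325749 0.11953669] [ 0.41050366 -0.10300264  0.19956577] [ 0.4767606  -0.10025692  0.32421089]
```

View pics/w3.png

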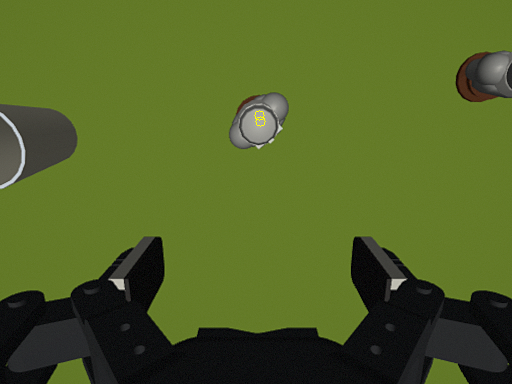

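The helm top at (259,123) matches the estimate marker (260,121). Grasp and lift.

```bash
python3 -m jog '[0.052,0.003,0.03,0,0,0,0, 0.052,0.003,0.075,0,0,0,0, 0.052,0.003,0.11,0,0,0,0, 0.052,0.003,0.119,0,0,0,0, 0.052,0.003,0.119,0,0,0,0.3, 0.052,0.003,0.119,0,0,0,0.6, 0.052,0.003,0.119,0,0,0,0.9, 0.052,0.003,0.119,0,0,0,0.9, 0.052,0.003,0.119,0,0,0,0.9, 0.052,0.003,0.119,0,0,0,0.9]'
python3 -m jog '[0,0,-0.01,0,0,0,0.9, 0,0,-0.025,0,0,0,0.9, 0,0,-0.04,0,0,0,0.9, 0,0,-0.04,0,0,0,0.9, 0,0,-0.04,0,0,0,0.9, 0,0,-0.04,0,0,0,0.9, 0,0,-0.04,0,0,0,0.9]'
python3 - <<'E'
from h import *
for i in range(4):
    p=camera("scene");o=get_obs();print(o["wrist_force"],o["joint_efforts"],o["eef_pos"])
cv2.imwrite("pics/s2.png",cv2.resize(p["frame"][150:300,110:310,::-1],None,fx=3,fy=3))
E
```

```text
time_s: 7.5
eef_pos: [0.4631, -0.1037, 0.0824]
eef_rot: [0.001, 1.0, 0.03, 0.001]
wrist_force: [-0.1, 0.9, 7.3]
opening: 0.329
grasp_force: 58.7
time_s: 8.38
eef_pos: [0.4617, -0.1032, 0.1205]
eef_rot: [-0.0, 1.0, 0.03, -0.0]
wrist_force: [0.7, 0.3, -1.7]
opening: 0.331
grasp_force: 59.1
[ 0.21692375 -0.09215157 -1.53705633] [ 4.96106950e-03 -3.62783110e+01 -2.99324566e+01 -5.16673881e-04
  9.30506503e-03 -3.31912418e-05] [ 0.46181489 -0.10322514  0.12056198]
[-0.50319856  0.35111893 -0.77908607] [ 3.53052157e-03 -3.62473547e+01 -2.99244601e+01 -4.72364172e-04
  9.08067625e-03 -1.99494991e-05] [ 0.46185968 -0.10322335  0.12062682]
[-0.27458795 -0.25027133 -1.2685867 ] [ 2.11819184e-03 -3.62278783e+01 -2.99244064e+01 -3.52332809e-04
  8.43726477e-03 -4.00383129e-06] [ 0.46192326 -0.10329405  0.12072149]
[-0.86148921  0.21930158 -1.76218   ] [ 3.86502243e-04 -3.62162018e+01 -2.99294740e+01 -5.13482428e-04
  7.57497473e-03 -3.80449796e-05] [ 0.46199139 -0.1033165   0.12079601]
```

View pics/s2.png

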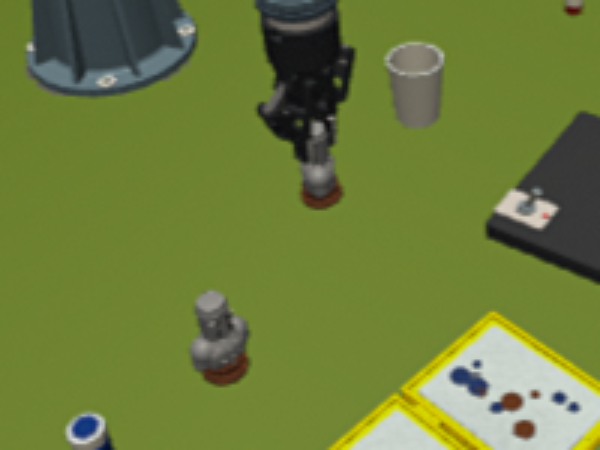

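It lifts clear and upright at about 1.3 N, so this is the resin bust. Set it back, release, and go view the other.

```bash
python3 -m jog '[0,0,0.015,0,0,0,0.9, 0,0,0.03,0,0,0,0.9, 0,0,0.036,0,0,0,0.9, 0,0,0.039,0,0,0,0.9, 0,0,0.039,0,0,0,0.9, 0,0,0.039,0,0,0,0.7, 0,0,0.037,0,0,0,0.5, 0,0,0.037,0,0,0,0.3, 0,0,0.037,0,0,0,0, 0,0,0.037,0,0,0,0, 0,0,0.037,0,0,0,0, 0,0,0,0,0,0,0, 0,0,-0.05,0,0,0,0, 0,0,-0.08,0,0,0,0, 0,0,-0.08,0,0,0,0]'
python3 - <<'E'
from h import *
p=camera("wrist"); print(tool([.46,-.305,.2]),get_obs()["eef_pos"],get_obs()["wrist_force"])
print([(np.round(d["xyz"],3).tolist(),round(d["confidence"],2)) for d in spot_in(p,"bust_a")])
E
```

```text
time_s: 10.45
eef_pos: [0.4637, -0.1041, 0.2037]
eef_rot: [0.001, 1.0, 0.03, 0.003]
wrist_force: [0.0, 0.6, -0.5]
opening: 1.002
grasp_force: 0.0
[-0.01464973  0.20090337  0.0019862 ] [ 0.46260418 -0.10357811  0.2017789 ] [-0.72165153 -0.01222634 -1.13776823]
[([0.468, -0.099, 0.068], 0.98)]
```

```bash
python3 -m jog '[-0.015,0.2,0.002,0,0,0,0, -0.015,0.2,0.002,0,0,0,0, -0.015,0.2,0.002,0,0,0,0, -0.015,0.2,0.002,0,0,0,0, -0.015,0.2,0.002,0,0,0,0, -0.015,0.2,0.002,0,0,0,0]'
python3 - <<'E'
from h import *
p=camera("wrist"); f=p["frame"][:,:,::-1].copy()
print([(np.round(d["xyz"],3).tolist(),round(d["confidence"],2)) for d in spot_in(p,"bust_a")])
u=pix(p,(.511,-.306,.097)); print(u); cv2.circle(f,tuple(int(a) for a in u),5,(0,255,255),1)
cv2.imwrite("pics/w4.png",f); print(tool([.511,-.306,.08]),get_obs()["eef_pos"])
E
```

```text
time_s: 11.3
eef_pos: [0.4588, -0.302, 0.198]
eef_rot: [-0.001, 1.0, 0.03, -0.001]
wrist_force: [-0.2, 0.3, 0.5]
opening: 0.999
grasp_force: 0.0
[([0.517, -0.31, 0.088], 0.96), ([0.466, -0.113, 0.053], 0.92)]
[266.72503307 122.59809101]
[0.05151792 0.00712067 0.11865329] [ 0.45919796 -0.30215991  0.19868111]
```

View pics/w4.png

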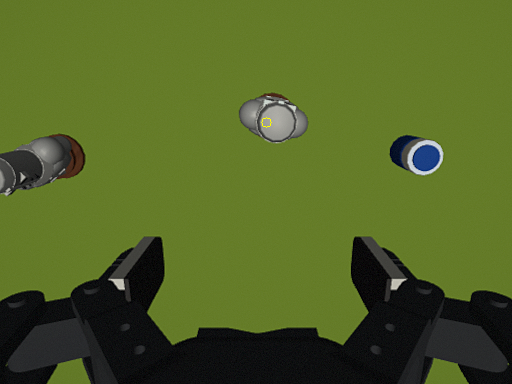

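The helm top is at (277,122), about 10 px (7 mm) further to -y than the estimate, so dy becomes 14 mm. The first bust stands upright at left, around (50,160).

```bash
python3 -m jog '[0.051,0.014,0.03,0,0,0,0, 0.051,0.014,0.075,0,0,0,0, 0.051,0.014,0.11,0,0,0,0, 0.051,0.014,0.117,0,0,0,0, 0.051,0.014,0.117,0,0,0,0.3, 0.051,0.014,0.117,0,0,0,0.6, 0.051,0.014,0.117,0,0,0,0.9, 0.051,0.014,0.117,0,0,0,0.9, 0.051,0.014,0.117,0,0,0,0.9, 0.051,0.014,0.117,0,0,0,0.9]'
python3 -m jog '[0,0,-0.01,0,0,0,0.9, 0,0,-0.025,0,0,0,0.9, 0,0,-0.04,0,0,0,0.9, 0,0,-0.04,0,0,0,0.9, 0,0,-0.04,0,0,0,0.9, 0,0,-0.07,0,0,0,0.9, 0,0,-0.11,0,0,0,0.9, 0,0,-0.15,0,0,0,0.9, 0,0,-0.17,0,0,0,0.9, 0,0,-0.17,0,0,0,0.9, 0,0,-0.17,0,0,0,0.9]'
python3 - <<'E'
from h import *
print(np.mean([(camera("scene"),get_obs()["wrist_force"])[1] for i in range(4)],0),tool([.534,.168,.25]),tool([.534,.168,.192]),get_obs()["eef_pos"])
E
```

```text
time_s: 12.65
eef_pos: [0.5116, -0.3151, 0.0838]
eef_rot: [0.001, 1.0, 0.03, 0.001]
wrist_force: [0.1, 2.1, 5.9]
opening: 0.329
grasp_force: 58.5
time_s: 14.02
eef_pos: [0.5101, -0.3142, 0.25]
eef_rot: [-0.001, 1.0, 0.03, -0.001]
wrist_force: [0.1, 0.3, -4.4]
opening: 0.329
grasp_force: 60.0
[ 0.12153417  0.11579428 -3.78726922] [ 0.05250104 -0.48009393  0.00120136] [ 0.0526081  -0.47998217  0.05920115] [ 0.51027047 -0.31437408  0.25037322]
```

At about 4 N this is the heavy one. Carry it to the light spot.

```bash
python3 -m jog '[0.003,-0.02,0,0,0,0,0.9, 0.006,-0.06,0,0,0,0,0.9, 0.011,-0.105,0,0,0,0,0.9, 0.016,-0.15,0,0,0,0,0.9, 0.021,-0.195,0,0,0,0,0.9, 0.026,-0.24,0,0,0,0,0.9, 0.031,-0.285,0,0,0,0,0.9, 0.036,-0.33,0,0,0,0,0.9, 0.041,-0.375,0,0,0,0,0.9, 0.046,-0.42,0,0,0,0,0.9, 0.05,-0.46,0,0,0,0,0.9, 0.052,-0.48,0.01,0,0,0,0.9, 0.052,-0.48,0.03,0,0,0,0.9, 0.052,-0.48,0.05,0,0,0,0.9, 0.052,-0.48,0.059,0,0,0,0.9, 0.052,-0.48,0.059,0,0,0,0.9, 0.052,-0.48,0.059,0,0,0,0.9, 0.052,-0.48,0.059,0,0,0,0.9, 0.052,-0.48,0.059,0,0,0,0.9]'
python3 - <<'E'
from h import *
P=[camera(c) for c in("scene","side")]
for p in P: print([(np.round(d["xyz"],3).tolist(),round(d["confidence"],2)) for d in spot_in(p,"bust_a")])
cv2.imwrite("pics/e.png",np.hstack([cv2.resize(P[0]["frame"][80:260,160:360,::-1],None,fx=2,fy=2),cv2.resize(P[1]["frame"][130:310,170:370,::-1],None,fx=2,fy=2)]))
o=get_obs();print(o["eef_pos"],np.abs(o["dq"]).max(),o["time_s"],o["grasp_force"])
E
```

```text
time_s: 16.6
eef_pos: [0.5343, 0.1674, 0.1936]
eef_rot: [-0.0, 1.0, 0.03, 0.001]
wrist_force: [-0.6, -0.3, -4.7]
opening: 0.331
grasp_force: 60.1
[([0.472, -0.114, 0.048], 0.86), ([0.55, 0.16, 0.15], 0.5)]
[([0.464, -0.088, 0.049], 0.63), ([0.535, 0.187, 0.15], 0.46)]
[0.53406948 0.16745343 0.19311866] 0.00312696687481993 16.8 60.08750131528359
```

View pics/e.png

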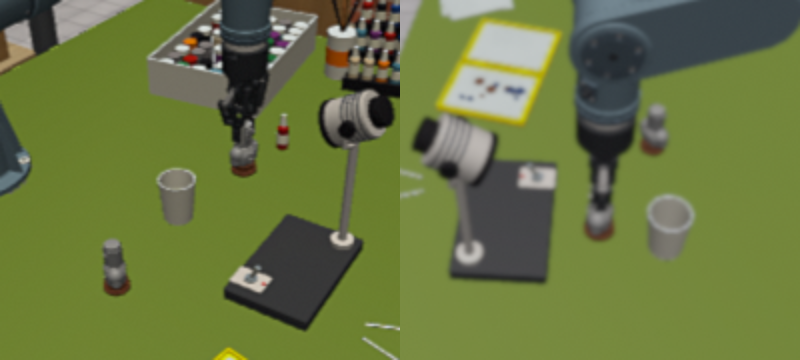

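The heavy bust is held upright at left (243,160) and right (600,215), clear of everything. The resin bust stands at left (115,265), and the switch is on.

```bash
python3 -c "
from bench import *
print(hand_in())"
```

```text
the job is handed in; nothing more can be done
None
```

I handed the job in at about 17 s of the 61 s allowed, with the lamp switched on, the resin bust (about 1.3 N) back standing where it was, and the white-metal bust (about 4 N) held still and upright at the light spot; the result of the judging was not shown.

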